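Nudge the slide carrier home in the loader

ROBOT

A 6-joint arm with a two-finger parallel gripper is mounted at the origin on the work surface. World frame = base frame: x ahead of the robot, y to its left, z up, the work surface at z = 0. Lengths are in mm, angles in degrees, forces in N, time in s.
With the tool pointing down it reaches from about 300 to 850 mm from the base axis. Payload 4.2 kg.
Tool frame: the origin (TCP) lies midway between the tips of the shut fingers; the grasp point (between the pads) lies 19 mm behind it; z points along the fingers, y is the line along which they close (so a half turn about z gives the same grasp; the last joint's range is limited). The gripper opens to 91 mm and grips with 3 to 60 N. Pads are 32 mm wide; open, the fingers measure 118 mm over their backs; the gripper's body (76 mm by 178 mm) begins 60 mm behind the grasp point.
Start: joints at [62.796, 18.312, 89.639, -0, 72.044, -1.146], TCP at [252.592, 516.566, 213.976] pointing down, gripper open.
Joint ranges: [-177.97, 177.97], [-48.28, 115.42], [12.27, 149.76], [-77.06, 257.06], [2.81, 150.46], [-146.56, 146.56]. Speed limits (degrees/s): [147.25, 147.25, 180, 180, 180, 180].

INTERFACE

Orientations are given as [roll, pitch, yaw] about the fixed x, y, z axes, in that order (R = Rz(yaw) Ry(pitch) Rx(roll)).
In Python, from workcell import state, grab_frame, camera_model, job_done gives the robot as it stands.
- The arm moves only by the shell command python3 -m pendant 'ROWS' [OPENING] [FORCE]. ROWS is rows parted by semicolons, their numbers by spaces, 1 to 8 of them, each of 6 numbers: dx, dy, dz in mm, then a rotation vector rx, ry, rz in degrees; each row shifts and turns the commanded pose from where the row before left it, along the tool's axes as they then stand; what a row does not reach is not made up. A row lasts 1/10 s, in which the tool goes at most 50 mm and 8.59 degrees, less where a joint would pass 70% of its speed; a pose out of reach is approached as far as the arm can. OPENING is the finger opening in mm, set as the command begins (- or left out keeps the last). The fingers move at their own pace and stop on an object; FORCE is the grip in N (left out, the last holds). Time passes only in rows, so rows that do not move let the fingers close. It prints the time, the measured TCP pose, the force, the opening and the grip force at its end.
- state(): the state, without advancing time (a new reading comes with each control period).
- grab_frame(name): name is "side" or "top"; returns the picture (420x560x3 uint8, blue, green, red); there is no depth.
- camera_model(name): a dict with "fx", "fy", "cx", "cy" (pixels), "T" (4x4, takes a point from camera to world coordinates). Camera axes: x right, y up, looking along -z (the intrinsics and any distortion apply to the point x, -y, -z); pixel columns grow to the right and rows downward; lengths in mm; the calibration is good to about 2 mm. A picture is of the moment at which its call begins. camera_model takes no time and is no camera call.
- job_done(): hands the job in; it is judged then, once.
The state is a dict: "time_s": time; "qpos": joint angles; "qvel": joint speeds; "effort": joint torques, N m; "ee_pos": TCP position; "ee_rot": TCP orientation; "force": force on the tool from outside, world axes, zero at the start; "torque": the same for the moment, N m; "gripper_width": finger opening in mm; "gripper_force": force on a finger pad.
Only numpy, scipy, OpenCV 4.12 (cv2) and the standard library are available. Lean on these libraries where they do the work, as an engineer would, in place of code of your own. Each camera call takes 0.05 s, during which the arm holds its last target. There are 200 camera calls.

TASK

Pick the blue-handled nudging rod out of its rest and with its white tip nudge the black slide carrier with the orange tail along its rails into the loader's hood, in small gentle taps, until you feel it pressed fully home (a few newtons) against the stop inside, which cannot be seen and is set at a different depth each time. Never touch the carrier with the gripper, shove it fast or drive it against the stop with more than about 15 newtons. Leave it resting against the stop, lay the rod back in its rest, and leave the other things on the bench where they are.

Things in the scene. Friction and masses are not known exactly. Their poses are not given: they have to be found in the camera images.
- rails: Fixed aluminium rail bed, 220 x 90 mm; its top, on which the carrier slides, is 20 mm above the bench, between dark guide strips 59 mm apart and 12 mm tall. Origin: on the bench (z = 0) under the middle of the hood's mouth. +x is the push direction, into the hood; z up. The bed reaches from x = -60 (in front of the mouth) to 160 mm; nothing of the loader stands before x = -60.
- hood: Fixed white hood over the rear of the rails, orange window on top; 160 mm deep (x = 0 to 160), 118 wide, 62 tall; origin and axes as the rails. Mouth at x = 0, 94 mm wide, open up to 50 mm above the bench. The carrier touches nothing of it but the stop deep inside.
- mouth (a point): Middle of the hood's mouth, 30 mm above the bench. The firm steel stop inside is unseen and not measured: it is set anew each run, so that at home the carrier's tail is somewhere from 8 to 44 mm beyond this point, inside the hood. A light sprung pin (under 1 N) stands 3 mm out of the stop's face and is hardly felt.
- carrier: Black slide carrier with a glass slide on top and orange tail: block 90 (x) x 56 (y) x 20 (z) mm, 0.25 to 0.5 kg, loose on the rails; dragging it takes a steady 1 to 5 N. Origin: centre of its underside; +x points into the hood, so the flat tail to tap is at x = -45 mm, its middle 30 mm above the bench. At the start the tail sticks 22 to 50 mm out of the mouth.
- rod: Nudging rod, 229 mm long, 0.16 kg. Origin: on its axis in the middle of the blue square handle (60 mm long, 18 x 18 mm), about the balance point: grip it here from above. +x runs along the rod to the white tip. Ahead of the handle a 12 mm steel shaft, the 14 mm thick tip ending at x = 135 mm; behind it a 12 mm shaft and a 20 mm thick knob from x = -76 to -94 mm.
- rod_tip (a point): Centre of the flat white end of the rod, 135 mm ahead of the rod's origin; the face that taps the carrier.
- rest: Fixed rest for the rod: base 150 x 44 x 6 mm, two grey saddles 12 mm thick at x = 57 and -47 mm, each a slot 21 mm wide, its floor 36 mm and cheeks' tops 51 mm above the bench. Origin: on the bench under the lying rod's origin; x along the lying rod towards its tip, z up. The rod lies in it with its axis 42 mm above the bench.
- spare: Spare slide carrier, aluminium with a grey tail, 90 x 56 x 20 mm; a bystander, to be left alone. Origin: centre of its underside.
- flask: Clear culture flask lying flat, red medium, orange cap, about 105 x 50 x 30 mm; a bystander, to be left alone. Origin: centre of its underside.
- bottle: Reagent bottle with blue cap, 60 mm diameter, 120 mm tall; a bystander, to be left alone. Origin: centre of its underside.
- tipbox: Blue pipette-tip box, 80 x 116 x 50 mm; a bystander, to be left alone. Origin: centre of its underside.
- dish: Round shallow culture dish, 88 mm diameter, 15 mm tall; a bystander, to be left alone. Origin: centre of its underside.
- jar: Jar with orange cap, 64 mm diameter, 75 mm tall; a bystander, to be left alone. Origin: centre of its underside.

How it is judged (in metres and radians):
On the way:
1. the rod presses the carrier against the unseen stop (over 2.5 N on the stop for 0.04 s) (contact force between carrier and hood above 2.5 N and contact force between rod and carrier above 1.5 N), for 0.04 s.
At the end, for the whole second after the job is handed in: The carrier, pressed home by the rod, rests on the rails still touching the stop (its sprung pin at least lightly pressed, so within 3 mm of the firm face); the rod lies still in both saddles of its rest, tip the same way as at first, within 25 mm lengthwise and 12 mm sideways of its place (contact force between carrier and hood above 0.1 N and linear speed of carrier below 0.01 m/s and height (world z) of carrier below 0.025 m and x of rod in the frame of rest between -0.025 and 0.025 m and y of rod in the frame of rest between -0.012 and 0.012 m and z of rod in the frame of rest below 0.048 m and angle between the x axis of rod and the x axis of rest, either way round below 0.12 rad and x of rod_tip in the frame of rest above 0.05 m and linear speed of rod below 0.02 m/s).
It fails at once if the carrier is driven against the stop with more than 15 N (contact force between carrier and hood above 15 N).
It fails at once if the carrier is shoved faster than 0.15 m/s (linear speed of carrier above 0.15 m/s).
It fails at once if the gripper or arm touches the carrier (contact force between any of the fingers, the arm and carrier above 0.5 N).
It fails at once if another thing on the bench is moved more than 15 mm (distance of any of spare, flask, bottle, tipbox, dish, jar from where it was at the start of the episode above 0.015 m).
It also fails if it takes over 72 s, if anything falls off the work surface, if the arm or the gripper's body presses on something with over 40 N, if the wrist force passes 120 N, or if a joint passes its speed limit or range.

## Working session

There is one attempt and no reset: what is moved stays moved. The work goes in short steps, Python scripts to look and compute and a shell command to move; the robot and the scene stay as the last step left them, time stands still between calls to the robot, and variables do not carry over. Pictures are saved under pics/ and viewed, at most 10 in all, crops included, and the job is handed in when it is done.

```bash
mkdir -p pics; ls; python3 - <<'E'
from workcell import *
import cv2
for n in("top","side"):
    cv2.imwrite(f"pics/{n}0.png",grab_frame(n)); m=camera_model(n); print(n,m)
s=state();print(s)
E
```

```text
pics
top {'fx': 460.21920655921383, 'fy': 460.21920655921383, 'cx': 273.17999529067475, 'cy': 209.4430102028182, 'T': array([[-2.63183762e-02,  9.85095595e-01, -1.69982389e-01,
         4.51819329e+02],
       [-9.99578155e-01, -2.80223605e-02, -7.63273152e-03,
         4.70306923e+00],
       [-1.22822780e-02,  1.69709802e-01,  9.85417540e-01,
         1.07042434e+03],
       [ 0.00000000e+00,  0.00000000e+00,  0.00000000e+00,
         1.00000000e+00]])}
side {'fx': 505.6990518744593, 'fy': 505.6990518744593, 'cx': 281.8817906174578, 'cy': 216.63410865766608, 'T': array([[ 9.91080555e-01,  8.44834746e-02, -1.03062487e-01,
         4.81587475e+02],
       [-1.33025327e-01,  5.80894978e-01, -8.03035047e-01,
        -9.06557757e+02],
       [-7.97470998e-03,  8.09582341e-01,  5.86952159e-01,
         7.08172896e+02],
       [ 0.00000000e+00,  0.00000000e+00,  0.00000000e+00,
         1.00000000e+00]])}
{'time_s': 0.1, 'qpos': array([ 6.27954327e+01,  1.83480500e+01,  8.96987609e+01, -2.33748778e-04,
        7.20444597e+01, -1.14511363e+00]), 'qvel': array([ 0.13793113, -0.14410734, -0.19375866, -0.04116267, -0.08129312,
        0.06438735]), 'effort': array([ 5.84162772e-04, -4.13330805e+01, -2.32509238e+01,  7.30306841e-02,
        4.21950035e-02, -4.32831166e-05]), 'ee_pos': array([252.38730175, 516.14827105, 213.20807745]), 'ee_rot': array([-1.79908743e+02, -1.60180636e-03,  1.53940617e+02]), 'force': array([-0.20916381,  0.71102221, -0.20809332]), 'torque': array([ 0.01485339, -0.01652692, -0.0179959 ]), 'gripper_force': 0.0, 'gripper_width': 91.449549800043}
```

View pics/top0.png

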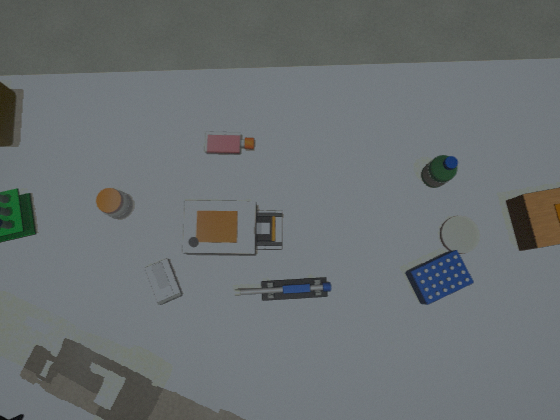

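View pics/side0.png

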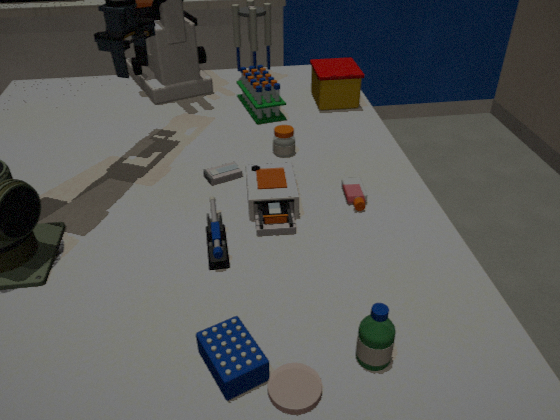

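The top view shows the hood at about (220,227), with its mouth and the carrier's tail facing right at about (257-283, 230). The rod lies in its rest with the handle at (296,289) and the tip to the left at (237,292). Next I'll enlarge this area.

```bash
python3 - <<'E'
import cv2,numpy as np
def crop(src,x0,y0,w,h,k,out):
    im=cv2.imread(src)[y0:y0+h,x0:x0+w]; im=cv2.convertScaleAbs(im,alpha=1.5)
    im=cv2.resize(im,None,fx=k,fy=k,interpolation=cv2.INTER_CUBIC)
    for i in range(0,w,10):
        cv2.line(im,(i*k,0),(i*k,6 if i%50 else 14),(0,255,255),1)
        if i%20==0: cv2.putText(im,str(x0+i),(i*k,24),0,.4,(0,0,255),1)
    for j in range(0,h,10):
        cv2.line(im,(0,j*k),(6,j*k),(0,255,255),1)
        if j%20==0: cv2.putText(im,str(y0+j),(8,j*k+4),0,.4,(0,0,255),1)
    cv2.imwrite(out,im)
crop("pics/top0.png",175,190,160,118,5,"pics/top0c.png")
crop("pics/side0.png",190,155,120,118,5,"pics/side0c.png")
E
```

```text
(no output)
```

View pics/top0c.png

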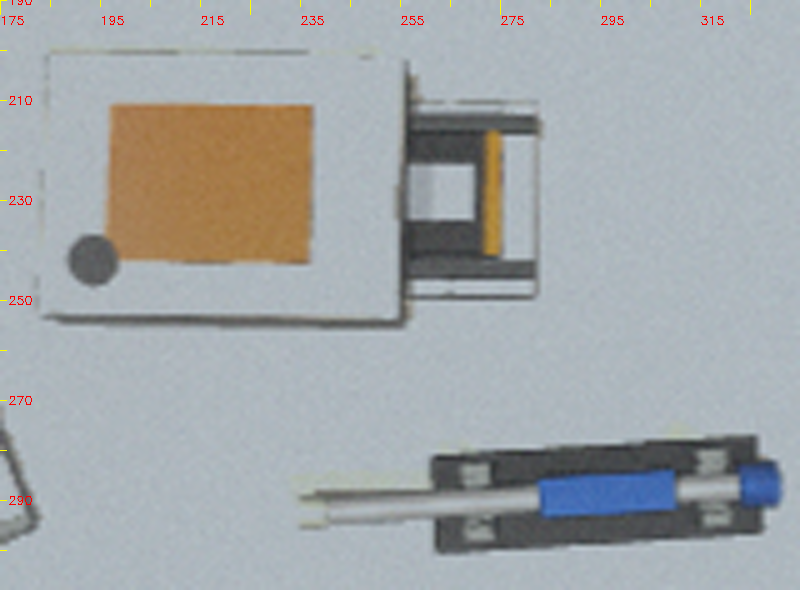

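View pics/side0c.png

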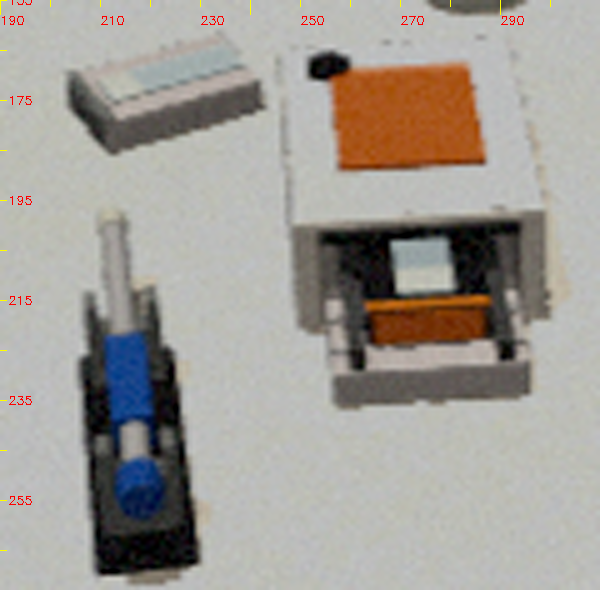

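The enlarged top view gives these pixel positions:
- Rail front corners: (282.4,210.5) and (282.4,249.3).
- Hood front top corners: (256.4,202) and (255.6,254.5).
- Carrier tail's upper edge: column 275.4, rows 216–241.
- Handle top corners: (282.6,286.4), (309.8,284), (310.4,291.6) and (283.2,293.2).

The side crop gives the tail's top edge at (263,215)–(287,214), the bed front top corners at (257,230) and (296,228), and the rod tip at (213,198).

```bash
cat > h.py <<'E'
import numpy as np
from workcell import *
def w(n,u,v,z):
    m=camera_model(n);T=m["T"]
    d=T[:3,:3]@np.array([(u-m["cx"])/m["fx"],-(v-m["cy"])/m["fy"],-1]);p=T[:3,3]
    return (p+d*(z-p[2])/d[2])
def px(n,P):
    m=camera_model(n);T=m["T"];c=T[:3,:3].T@(np.array(P,float)-T[:3,3])
    return m["cx"]+m["fx"]*c[0]/-c[2], m["cy"]-m["fy"]*c[1]/-c[2]
E
python3 - <<'E'
from h import *
np.set_printoptions(precision=1,suppress=True)
L=[("top","bedF+",282.4,210.5,20),("top","bedF-",282.4,249.3,20),("top","hoodF+",256.4,202,62),("top","hoodF-",255.6,254.5,62),
("top","hoodB+",184.2,200.4,62),("top","hoodB-",183,253.3,62),
("top","tail+",275.4,216,40),("top","tail-",275.4,241,40),
("top","h1",282.6,286.4,51),("top","h2",309.8,284,51),("top","h3",310.4,291.6,51),("top","h4",283.2,293.2,51),("top","knob",331,286.6,42),("top","tip",236,292,42),
("top","rbase1",261.4,281.5,6),("top","rbase2",326,277,6),("top","rbase3",327.4,296.5,6),("top","rbase4",262.4,300.5,6),
("side","tail+",287.5,214.2,40),("side","tail-",263,215,40),("side","bed+",296,227.5,20),("side","bed-",256.5,229.5,20),("side","hoodF-",248.5,200,62),("side","hoodF+",299.5,197,62),
("side","tip",212.5,198,49),("side","knob",217.7,249,49),("side","hFl",211,239,51),("side","hFr",220.5,238.5,51),("side","hBl",211,222,51),("side","hBr",219,221.5,51)]
for n,l,u,v,z in L: print(n,l,w(n,u,v,z))
E
```

```text
top bedF+ [629.9  -8.4  20. ]
top bedF- [540.2  -5.8  20. ]
top hoodF+ [643.7  49.5  62. ]
top hoodF- [526.9  53.6  62. ]
top hoodB+ [651.9 210.9  62. ]
top hoodB- [533.8 212.8  62. ]
top tail+ [614.3   8.1  40. ]
top tail- [557.5   9.6  40. ]
top h1 [456.6  -3.5  51. ]
top h2 [460.2 -63.   51. ]
top h3 [443.8 -63.7  51. ]
top h4 [441.9  -4.4  51. ]
top knob [ 453.4 -110.    42. ]
top tip [447.2  99.4  42. ]
top rbase1 [469.1  44.3   6. ]
top rbase2 [ 475.3 -103.6    6. ]
top rbase3 [ 431.5 -104.8    6. ]
top rbase4 [426.4  42.9   6. ]
side tail+ [612.8  15.1  40. ]
side tail- [557.5  20.   40. ]
side bed+ [628.3 -10.9  20. ]
side bed- [539.6  -5.5  20. ]
side hoodF- [528.2  52.6  62. ]
side hoodF+ [645.4  47.9  62. ]
side tip [446.3  92.5  49. ]
side knob [452.5 -97.5  49. ]
side hFl [439.7 -65.1  51. ]
side hFr [459.5 -66.2  51. ]
side hBl [441.  -5.  51.]
side hBr [458.4  -5.6  51. ]
```

The rail axis runs along world yaw ≈88°, with the mouth at about (586,52). The tail is at y≈9, and the rod origin is at about (450.5,-34.5) with yaw ≈92.2°. First I'll turn the tool to match the rod.

```bash
python3 -m pendant '0 0 0 0 0 7.7;0 0 0 0 0 7.7;0 0 0 0 0 7.7;0 0 0 0 0 7.7;0 0 0 0 0 7.7;0 0 0 0 0 7.7;0 0 0 0 0 7.7;0 0 0 0 0 7.8' 60
```

```text
time_s: 0.9
ee_pos: [252.4, 516.3, 213.5]
ee_rot: [-180.0, 0.1, 91.9]
force: [-0.1, -0.3, 0.3]
gripper_width: 59.8
gripper_force: 0.0
```

```bash
python3 -m pendant '-40 12.6 0 0 0 0;-40 12.6 0 0 0 0;-40 12.6 0 0 0 0;-40 12.6 0 0 0 0;-40 12.6 0 0 0 0;-40 12.6 0 0 0 0;-40 12.6 0 0 0 0'; python3 -m pendant '-40 12.6 0 0 0 0;-40 12.6 0 0 0 0;-40 12.6 0 0 0 0;-40 12.6 0 0 0 0;-40 12.6 0 0 0 0;-40 12.6 0 0 0 0;-38 12.6 0 0 0 0;0 0 0 0 0 0'; python3 -m pendant '0 0 20 0 0 0;0 0 30 0 0 0;0 0 30 0 0 0;0 0 25 0 0 0;0 0 0 0 0 0'
```

```text
time_s: 1.6
ee_pos: [351.7, 238.5, 213.7]
ee_rot: [-180.0, 0.0, 92.3]
force: [0.9, 0.3, -0.0]
gripper_width: 60.1
gripper_force: 0.0
time_s: 2.4
ee_pos: [452.0, -37.8, 213.6]
ee_rot: [180.0, 0.1, 91.9]
force: [-0.6, 0.3, 0.3]
gripper_width: 60.5
gripper_force: 0.0
time_s: 2.9
ee_pos: [447.5, -33.1, 106.1]
ee_rot: [-179.5, -0.1, 92.3]
force: [-0.5, 0.3, 0.3]
gripper_width: 60.3
gripper_force: 0.0
```

```bash
for i in 1 2; do python3 -m pendant '0 0 0 0 0 0' | head -3; done; python3 -c "
from h import *;import cv2
for n in('top','side'):
  im=grab_frame(n);u,v=map(int,px(n,[450,-34,60]));k=cv2.resize(im[v-55:v+55,u-70:u+70],None,fx=5,fy=5);cv2.imwrite(f'pics/{n}1.png',k);print(u,v)
a=cv2.imread('pics/top1.png');b=cv2.imread('pics/side1.png');cv2.imwrite('pics/c1.png',cv2.resize(np.vstack([a,b]),None,fx=.54,fy=.54))
"
```

```text
time_s: 3.0
ee_pos: [450.6, -33.5, 109.2]
ee_rot: [-180.0, -0.0, 92.3]
time_s: 3.1
ee_pos: [451.7, -33.9, 110.3]
ee_rot: [179.8, 0.0, 92.3]
296 289
215 226
```

View pics/c1.png

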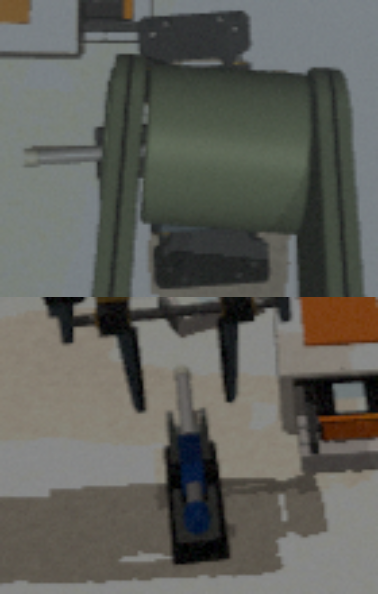

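The side view shows the open fingers straddling the rod's line, either side of the handle, and the top view agrees. Next I'll go down and grip.

```bash
python3 -m pendant '0 0 15 0 0 0;0 0 20 0 0 0;0 0 20 0 0 0;0 0 16 0 0 0;0 0 10 0 0 0;0 0 5 0 0 0;0 0 0 0 0 0;0 0 0 0 0 0'; python3 -m pendant '0 0 0 0 0 0;0 0 0 0 0 0;0 0 0 0 0 0;0 0 0 0 0 0;0 0 0 0 0 0;0 0 0 0 0 0' 0 15;python3 -m pendant '0 0 0 0 0 0;0 0 0 0 0 0'
```

```text
time_s: 4.0
ee_pos: [451.3, -34.1, 23.6]
ee_rot: [179.9, 0.0, 92.2]
force: [-0.3, -0.9, -0.3]
gripper_width: 60.1
gripper_force: 0.0
time_s: 4.6
ee_pos: [450.8, -34.1, 23.0]
ee_rot: [180.0, -0.0, 92.2]
force: [0.7, 0.7, -0.2]
gripper_width: 18.1
gripper_force: 15.0
time_s: 4.8
ee_pos: [450.8, -34.1, 23.0]
ee_rot: [180.0, -0.0, 92.2]
force: [-0.2, -0.5, -0.4]
gripper_width: 18.0
gripper_force: 15.0
```

```bash
python3 -m pendant '0 0 -5 0 0 0;0 0 -12 0 0 0;0 0 -15 0 0 0;0 0 -15 0 0 0;0 0 -10 0 0 0;0 0 -3 0 0 2.1;0 0 0 0 0 2.1;0 0 0 0 0 0' - 25; python3 -m pendant '0 0 0 0 0 0;0 0 0 0 0 0'
```

```text
time_s: 5.6
ee_pos: [450.5, -34.1, 83.1]
ee_rot: [-180.0, -0.0, 88.0]
force: [-0.1, -0.4, -1.4]
gripper_width: 18.3
gripper_force: 25.0
time_s: 5.8
ee_pos: [450.5, -34.1, 82.8]
ee_rot: [-180.0, -0.0, 88.1]
force: [-0.3, 0.7, -1.2]
gripper_width: 17.7
gripper_force: 25.0
```

```bash
python3 -m pendant '-12 13 0 0 0 0;-20 23 0 0 0 0;-25 28 0 0 0 0;-25 28 0 0 0 0;-22 26 0 0 0 0;-12.7 14.4 0 0 0 0;0 0 0 0 0 0;0 0 0 0 0 0'; python3 -m pendant '0 0 8 0 0 0;0 0 15 0 0 0;0 0 17 0 0 0;0 0 15 0 0 0;0 0 10 0 0 0;0 0 5 0 0 0;0 0 0 0 0 0;0 0 0 0 0 0';python3 -m pendant '0 0 0 0 0 0;0 0 0 0 0 0';  python3 -c "
from h import *;import cv2
s=state();print(s['ee_pos'],s['ee_rot'])
a=grab_frame('top');b=grab_frame('side');k=5
A=a[195:285,210:370];u0=190;B=b[165:285,190:310]
cv2.imwrite('pics/top2.png',cv2.resize(A,None,fx=5,fy=5));cv2.imwrite('pics/side2.png',cv2.convertScaleAbs(cv2.resize(B,None,fx=5,fy=5),alpha=1.5))
p=s['ee_pos']
for z in(32,):print(px('side',[p[0]+135*.033,p[1]+135,z+7]),px('top',[p[0]+135*.033,p[1]+135,z+7]))"
```

```text
time_s: 6.6
ee_pos: [578.7, -155.7, 82.2]
ee_rot: [-179.9, -0.0, 88.0]
force: [-0.1, 0.9, -1.5]
gripper_width: 17.7
gripper_force: 25.0
time_s: 7.4
ee_pos: [579.4, -155.2, 13.4]
ee_rot: [179.9, 0.0, 88.1]
force: [-0.1, -0.7, -1.7]
gripper_width: 17.6
gripper_force: 25.0
time_s: 7.6
ee_pos: [579.5, -155.4, 13.6]
ee_rot: [179.9, 0.0, 88.0]
force: [-0.0, 0.6, -2.5]
gripper_width: 17.8
gripper_force: 25.0
[ 579.45793169 -155.37337842   13.57705428] [1.79926768e+02 1.21836771e-02 8.80408821e+01]
(np.float64(276.8310674662408), np.float64(224.94590750358788)) (np.float64(288.35939010776144), np.float64(229.03460405693917))
```

View pics/side2.png

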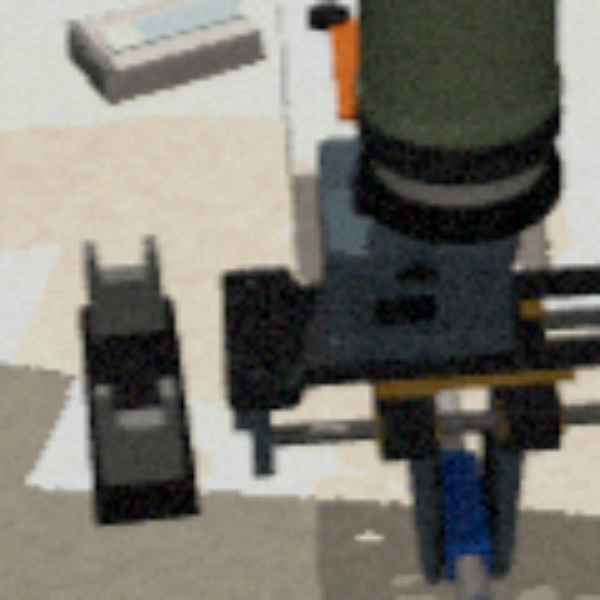

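View pics/top2.png

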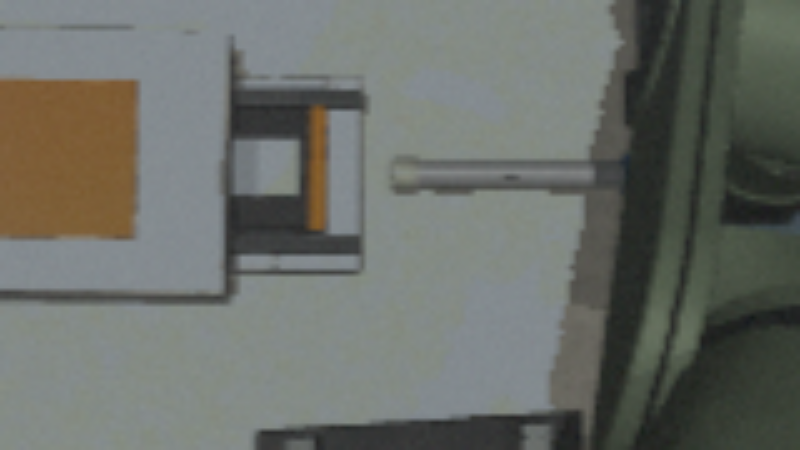

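The tip's end is at about (288.2,230). It points at the tail, whose edge is at column 275.6 with its centre on row 228.4, and the gap is about 28 mm. The side view is blocked by the hand, but the handle is held straight. Next I'll shift 1.5 mm sideways and approach gently.

```bash
cat > f.py <<'E'
from h import *
F=[];
for i in range(4): grab_frame("top"); s=state(); F.append(s["force"])
p=s["ee_pos"]; print("F",np.mean(F,0).round(2),"tip_past_mouth",round((p[1]+135-52),1),"tcp",p.round(1),"w",round(s["gripper_width"],1))
E
python3 f.py
python3 -m pendant '3 1.5 0 0 0 0;5 0 0 0 0 0;6 0 0 0 0 0;5 0 0 0 0 0;3 0 0 0 0 0;0 0 0 0 0 0;0 0 0 0 0 0' - 12 | grep force; python3 f.py
python3 -m pendant '1 0 0 0 0 0;1 0 0 0 0 0;1 0 0 0 0 0;1 0 0 0 0 0;1 0 0 0 0 0;1 0 0 0 0 0;1 0 0 0 0 0;1 0 0 0 0 0' | grep force; python3 f.py
python3 -m pendant '1 0 0 0 0 0;1 0 0 0 0 0;1 0 0 0 0 0;1 0 0 0 0 0' | grep force; python3 f.py
```

```text
F [ 0.23 -0.07 -1.6 ] tip_past_mouth -72.3 tcp [ 579.1 -155.3   13. ] w 17.6
force: [0.1, 0.1, -1.3]
gripper_force: 12.0
F [ 0.04  0.23 -1.62] tip_past_mouth -50.5 tcp [ 581.3 -133.5   12.9] w 18.1
force: [0.1, 0.4, -1.2]
gripper_force: 12.0
F [-0.41 -0.03 -1.49] tip_past_mouth -42.3 tcp [ 581.6 -125.3   12.9] w 18.3
force: [-1.2, -2.0, -1.6]
gripper_force: 12.0
F [ 0.13 -1.87 -1.91] tip_past_mouth -38.3 tcp [ 581.7 -121.3   12.9] w 17.9
```

```bash

python3 -m pendant '1 0 0 0 0 0;1.5 0 0 0 0 0;1.5 0 0 0 0 0;1.5 0 0 0 0 0;1.5 0 0 0 0 0;1.5 0 0 0 0 0;1 0 0 0 0 0;.5 0 0 0 0 0' | grep force:; python3 f.py
python3 -m pendant '1 0 0 0 0 0;1.5 0 0 0 0 0;1.5 0 0 0 0 0;1.5 0 0 0 0 0;1.5 0 0 0 0 0;1.5 0 0 0 0 0;1 0 0 0 0 0;.5 0 0 0 0 0' | grep force:; python3 f.py
python3 -m pendant '1 0 0 0 0 0;1.5 0 0 0 0 0;1.5 0 0 0 0 0;1.5 0 0 0 0 0;1.5 0 0 0 0 0;1.5 0 0 0 0 0;1 0 0 0 0 0;.5 0 0 0 0 0' | grep force:; python3 f.py
```

```text
force: [-0.8, -2.9, -1.8]
gripper_force: 12.0
F [ 0.35 -1.41 -1.29] tip_past_mouth -28.1 tcp [ 582.  -111.1   12.9] w 18.1
force: [0.2, -3.1, -1.5]
gripper_force: 12.0
F [ 0.63 -1.31 -1.59] tip_past_mouth -18.1 tcp [ 582.4 -101.1   12.9] w 18.1
force: [-0.0, -2.4, -1.5]
gripper_force: 12.0
F [-0.08 -1.78 -1.43] tip_past_mouth -8.1 tcp [582.7 -91.1  12.9] w 17.7
```

```bash
cat >> f.py <<'E'
import sys; sys.exit(int(np.mean(F,0)[1]<-4.0))
E
python3 -m pendant '1 0 0 0 0 0;1.5 0 0 0 0 0;1.5 0 0 0 0 0;1.5 0 0 0 0 0;1.5 0 0 0 0 0;1.5 0 0 0 0 0;1 0 0 0 0 0;.5 0 0 0 0 0' | grep force:; python3 f.py &&
python3 -m pendant '.6 0 0 0 0 0;.6 0 0 0 0 0;.6 0 0 0 0 0'|grep e:  ; python3 f.py &&
python3 -m pendant '.6 0 0 0 0 0;.6 0 0 0 0 0;.6 0 0 0 0 0'|grep e:  ; python3 f.py &&
python3 -m pendant '.6 0 0 0 0 0;.6 0 0 0 0 0'|grep e:  ; python3 f.py &&
python3 -m pendant '.6 0 0 0 0 0;.6 0 0 0 0 0'|grep e:  ; python3 f.py &&
python3 -m pendant '.6 0 0 0 0 0;.6 0 0 0 0 0'|grep e:  ; python3 f.py
```

```text
force: [0.1, -2.2, -1.5]
gripper_force: 12.0
F [-0.12 -1.42 -1.69] tip_past_mouth 1.9 tcp [583.  -81.1  12.9] w 17.7
force: [-0.2, -2.0, -0.9]
gripper_force: 12.0
F [ 0.11 -2.13 -1.98] tip_past_mouth 3.5 tcp [583.1 -79.5  12.9] w 17.9
force: [-0.0, -2.5, -1.7]
gripper_force: 12.0
F [-0.06 -2.37 -1.76] tip_past_mouth 5.4 tcp [583.2 -77.6  12.9] w 18.0
force: [-0.6, -2.8, -2.0]
gripper_force: 12.0
F [-0.31 -2.63 -1.52] tip_past_mouth 6.4 tcp [583.2 -76.6  12.9] w 18.0
force: [0.2, -4.5, -1.5]
gripper_force: 12.0
F [ 0.13 -2.26 -1.3 ] tip_past_mouth 7.7 tcp [583.3 -75.3  12.9] w 18.3
force: [0.3, -6.3, -0.5]
gripper_force: 12.0
F [-0.47 -4.98 -1.48] tip_past_mouth 8.5 tcp [583.3 -74.5  13. ] w 18.1
```

```bash
python3 -m pendant '.3 0 0 0 0 0;.3 0 0 0 0 0'|grep e:  ; python3 f.py
```

```text
force: [-0.4, -7.2, -0.5]
gripper_force: 12.0
F [-0.07 -7.44 -0.87] tip_past_mouth 8.5 tcp [583.4 -74.5  13. ] w 17.8
```

```bash
python3 -m pendant '.25 0 0 0 0 0;.25 0 0 0 0 0;0 0 0 0 0 0'|grep e:  ; python3 f.py; python3 -c "
from h import *;import cv2
a=grab_frame('top');cv2.imwrite('pics/top3.png',cv2.convertScaleAbs(cv2.resize(a[200:280,215:335],None,fx=5,fy=5),alpha=1.5))
s=state();p=s['ee_pos'];print(px('top',[p[0],p[1],32]),s['torque'])"
```

```text
force: [-0.8, -8.1, -1.3]
gripper_force: 12.0
F [-0.65 -8.5  -0.85] tip_past_mouth 8.6 tcp [583.4 -74.4  13.1] w 17.8
(np.float64(312.0989616644782), np.float64(229.002510132381)) [-1.46057721  0.16849764  0.05108788]
```

View pics/top3.png

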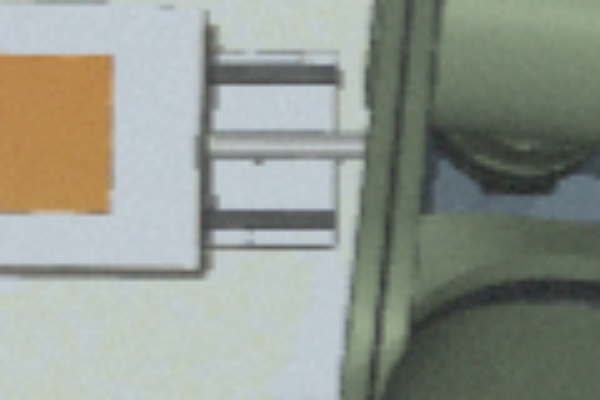

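The carrier stands firm: force rose to 8.5 N with no further travel. The top view shows the shaft lying centrally between the strips, with its tip inside the hood at about (257,229). It's home, so I'll back out straight and lift.

```bash
python3 -m pendant '-1 0 0 0 0 0;-2 0 0 0 0 0;-5 0 0 0 0 0;-12 0 0 0 0 0;-20 0 0 0 0 0;-20 0 0 0 0 0;-15 0 0 0 0 0;-5 0 0 0 0 0' | grep ee_; python3 -m pendant '0 0 0 0 0 0;0 0 0 0 0 0;0 0 -8 0 0 0;0 0 -15 0 0 0;0 0 -20 0 0 0;0 0 -16 0 0 0;0 0 -8 0 0 0;0 0 -3 0 0 0' - 25 | grep ee_;python3 -m pendant '0 0 0 0 0 -2.1;0 0 0 0 0 -2.1;0 0 0 0 0 0;0 0 0 0 0 0'; python3 f.py
```

```text
ee_pos: [580.6, -154.7, 12.9]
ee_rot: [180.0, -0.0, 87.9]
ee_pos: [581.2, -152.6, 84.2]
ee_rot: [179.9, 0.0, 88.1]
time_s: 19.55
ee_pos: [580.2, -152.7, 82.4]
ee_rot: [-179.9, -0.0, 92.2]
force: [0.1, -0.2, -1.6]
gripper_width: 17.3
gripper_force: 25.0
F [-0.28 -0.09 -1.79] tip_past_mouth -69.9 tcp [ 580.5 -152.9   82.7] w 18.1
```

```bash
python3 -m pendant '13 -13 0 0 0 0;22 -22 0 0 0 0;27 -28 0 0 0 0;27 -28 0 0 0 0;22 -22 0 0 0 0;12.6 -12.1 0 0 0 0;0 0 0 0 0 0;0 0 0 0 0 0'; python3 -m pendant '0 0 0 0 0 0;0 0 0 0 0 0'; python3 f.py
```

```text
time_s: 20.55
ee_pos: [452.2, -34.7, 83.4]
ee_rot: [179.9, 0.0, 92.3]
force: [0.6, 0.1, -0.9]
gripper_width: 17.7
gripper_force: 25.0
time_s: 20.75
ee_pos: [451.9, -35.1, 82.9]
ee_rot: [179.9, 0.0, 92.2]
force: [0.6, -0.8, -1.8]
gripper_width: 17.7
gripper_force: 25.0
F [-0.14 -0.45 -1.29] tip_past_mouth 48.3 tcp [451.1 -34.7  82.8] w 17.7
```

```bash
python3 -m pendant '0 -.3 8 0 0 0;0 0 14 0 0 0;0 0 15 0 0 0;0 0 12 0 0 0;0 0 6 0 0 0;0 0 3 0 0 0;0 0 1 0 0 0;0 0 0 0 0 0'; python3 f.py; python3 -m pendant '0 0 0 0 0 0;0 0 .3 0 0 0;0 0 0 0 0 0';
```

```text
time_s: 21.75
ee_pos: [450.8, -34.4, 24.2]
ee_rot: [180.0, -0.0, 92.2]
force: [0.3, 0.3, -1.7]
gripper_width: 18.0
gripper_force: 25.0
F [ 0.09 -0.14 -1.13] tip_past_mouth 48.6 tcp [450.8 -34.4  24.3] w 18.0
time_s: 22.25
ee_pos: [450.5, -34.4, 23.7]
ee_rot: [180.0, -0.0, 92.2]
force: [0.2, -0.0, -1.9]
gripper_width: 17.8
gripper_force: 25.0
```

```bash
python3 -m pendant '0 0 .5 0 0 0;0 0 0 0 0 0;0 0 0 0 0 0;0 0 0 0 0 0' 24; python3 -m pendant '0 0 0 0 0 0;0 0 0 0 0 0;0 0 0 0 0 0;0 0 0 0 0 0' 50; python3 -m pendant '0 0 -10 0 0 0;0 0 -25 0 0 0;0 0 -35 0 0 0;0 0 -40 0 0 0;0 0 -40 0 0 0;0 0 -20 0 0 0;0 0 0 0 0 0'; python3 -m pendant '-20 0 0 0 0 0;-40 0 0 0 0 0;-40 0 0 0 0 0;-40 0 0 0 0 0;-40 0 0 0 0 0;-40 0 0 0 0 0;-20 0 0 0 0 0;0 0 0 0 0 0';python3 -c "
from h import *;import cv2
a=grab_frame('top')[200:310,170:340];b=grab_frame('side')[155:265,190:310]
cv2.imwrite('pics/e.png',cv2.convertScaleAbs(cv2.resize(np.hstack([a,b]),None,fx=2.7,fy=2.7,interpolation=cv2.INTER_CUBIC),alpha=1.4))"
```

```text
time_s: 22.65
ee_pos: [450.6, -34.4, 23.2]
ee_rot: [180.0, -0.0, 92.2]
force: [-1.2, -0.3, 1.3]
gripper_width: 23.9
gripper_force: 0.0
time_s: 23.05
ee_pos: [450.5, -34.4, 23.2]
ee_rot: [180.0, -0.0, 92.2]
force: [0.0, -0.4, -0.5]
gripper_width: 50.0
gripper_force: 0.0
time_s: 23.75
ee_pos: [452.5, -34.6, 196.9]
ee_rot: [179.5, 0.1, 92.2]
force: [0.8, 0.4, -0.1]
gripper_width: 50.3
gripper_force: 0.0
time_s: 24.55
ee_pos: [459.1, -276.3, 191.5]
ee_rot: [-179.9, -0.1, 92.1]
force: [-0.2, -0.0, -0.2]
gripper_width: 50.0
gripper_force: 0.0
```

View pics/e.png

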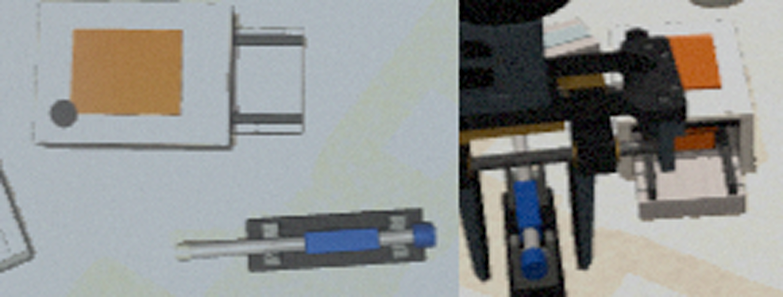

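The rod lies in both saddles, tip to the left (handle at about (297,289), as at the start), and the carrier is inside the hood with its orange tail just visible within the mouth in the side view. I'm handing the job in.

```bash
python3 -c "
from workcell import *
print(job_done())"
```

```text
the job is handed in; nothing more can be done
None
```

I nudged the carrier to the stop, about 8.5 mm inside the mouth, where it stood firm against 8.5 N at the wrist. The rod lies back in its rest and I've handed the job in; no verdict came back.

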